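# Snap a pull hook onto a plate sled and draw it out

### The job

Take the pull hook by its upright grip and push its mouth gently onto the headed pin at the front of the plate sled until the sprung latch flips shut behind the pin. Then draw the sled out by the hook until it meets its front stop, and let go, leaving the hook standing on the worktop, still latched to the pin. Do not touch the sled or its rail bed with the robot, do not ram or jerk the hook hard against them, and leave the other things where they are.

Things in the scene. Friction and masses are not known exactly. Their poses are not given: they have to be found in the camera images.
- pull_hook: Loose pull hook, about 0.3 kg, standing on its foot. Origin: on the grip's centre line, at the foot's underside (on the worktop, z = 0). x points from the grip to the open mouth, z up. Dark steel foot 74 x 50 x 10 mm, x from -46 to +28 mm; on it a grey square upright grip 20 x 20 mm (faces along x and y), top at z = 85 mm; a flat steel fork reaches forward from the grip.
- hook_grip (a point): Point on the axis of the hook's upright grip, 62 mm above the underside of the foot: the place to grasp. Above z = 35 mm the grip stands free all round, apart from the pin's head in front once that is in the mouth.
- hook_mouth (a point): Middle of the hook's mouth, at the latch bar: x = 92, y = 0, z = 25 mm in the hook's frame. The fork is 10 mm thick (z 20 to 30 mm) and 45 mm wide, its two flared jaws end at x = 120 mm; the mouth is 16 mm wide (y -8 to +8 mm), flared to 32 mm at the tips. A dark sprung latch bar crosses it, hinged at y = +11 mm; it swings only inward, towards the grip.
- hook_seat (a point): Where the pin's axis stands in the hook when the pin is at the bottom of the throat (its wall is at x = 57 mm): x = 63, y = 0, z = 25 mm in the hook's frame.
- latch (a joint): Angle of the latch in rad: 0 shut, up to 1.5 swung inward. Sprung shut; the entering pin swings it in (about 3 to 8 N of push on the hook); it snaps back to 0 behind the pin only once the pin stands within about 4 mm of the bottom of the throat. Shut, it holds the pin in, which can then stand between x = 63 and 84 mm in the hook's frame.
- rail_bed: Aluminium rail bed of the plate sled, fixed to the worktop. Origin: at worktop height, middle of the base plate's front edge; x points along the rails away from the pin, to the back; y across, z up. Base plate from x = 0 to 245 mm, 130 mm wide, with black stop blocks at the front 14 mm and at the back 26 mm high. The front stop is met when the pin is at x = -130 mm in this frame.
- sled_tongue (a point): Point on top of the sled's steel tongue, 30 mm behind the pin, 14 mm above the worktop. The deck behind (110 x 144 mm, top at 20 mm) carries a clear microplate. The sled slides along the bed's x only and drags with about 4 N. It begins some way in front of a hard back stop (4 to 45 mm, to be found by feel), so it first gives way when pushed, then stops dead; 10 to 14 N is enough to seat the hook.
- pin (a point): Axis of the upright pull pin, at z = 25 mm, level with the fork of the resting hook; moves with the sled. Pin 12 mm in diameter, free between the tongue (24 mm wide, z 8 to 14 mm, ends 12 mm in front of the axis, sticking out over the worktop) and its round head (30 mm in diameter, z 36 to 42 mm): the fork goes on level, from the front, its underside between z = 14 and 26 mm.
- timer: Bystander: white bench timer 66 x 66 x 23 mm; origin under its centre.
- tape_roll: Bystander: roll of tape lying flat, 72 mm across, 19 mm high; origin under its centre.
- marker: Bystander: black marker pen lying, 135 mm long; origin under its centre.
- tube_a: Bystander: conical tube standing on its cap, 33 mm across, 115 mm high, right of the rail bed; origin under its centre.
- tube_b: Bystander: conical tube standing on its cap, 33 mm across, 115 mm high, at the left edge; origin under its centre.
- amber_bottle: Bystander: amber reagent bottle with black cap, 56 mm across, 105 mm high, at the left edge; origin under its centre.
- forceps: Bystander: steel forceps lying flat, 127 mm long; origin under its centre.
Things that resemble listed ones, but are neither listed nor needed, are in the scene too. Of the things that look like the pull_hook, the larger one is meant.

How it is judged (in metres and radians):
On the way, in this order (a step that is already met when the one before it is completed fails the run):
1. the pin, in the hook's mouth, swings the latch inward (y of pin in the frame of pull_hook between -0.014 and 0.014 m and x of pin in the frame of pull_hook below 0.101 m and value of joint latch above 0.7 rad), for 0.02 s.
2. the latch has flipped shut behind the pin (y of pin in the frame of pull_hook between -0.014 and 0.014 m and x of pin in the frame of pull_hook between 0.055 and 0.088 m and value of joint latch below 0.12 rad and z of pin in the frame of pull_hook between 0.015 and 0.035 m), for 0.2 s.
3. the latched hook has drawn the sled to its front stop (all of step 2 and x of pin in the frame of rail_bed below -0.125 m), for 0.1 s.
At the end, for the whole second after the job is handed in: The pin is in the hook's throat with the latch shut behind it (within 0.12 rad), the sled is drawn out to within 5 mm of its front stop, and the hook stands upright (within 0.1 rad) and still with its foot on the worktop (within 5 mm) (all of step 3 and height (world z) of pull_hook below 0.005 m and angle between pull_hook's own z axis and vertical below 0.1 rad and linear speed of pull_hook below 0.01 m/s); the robot touches nothing.
It fails at once if the hook is rammed or jerked against the sled or rail bed with more than 20 N (contact force between pull_hook and rail_bed above 20 N).
It fails at once if the robot itself touches the sled or its rail bed (contact force between any of the fingers, the arm and rail_bed above 1 N).
It fails at once if a bystander is moved by more than 20 mm (distance of any of timer, tape_roll, marker, tube_a, tube_b, amber_bottle, forceps from where it was at the start of the episode above 0.02 m).
It also fails if it takes over 58 s, if anything falls off the work surface, if the arm or the gripper's body presses on something with over 40 N, if the wrist force passes 120 N, or if a joint passes its speed limit or range.

### The arm

A 6-joint arm with a two-finger parallel gripper is mounted at the origin on a cart in front of the work surface, level with it; the furniture and walls round the work are solid. World frame = base frame: x ahead of the robot, y to its left, z up, the work surface at z = 0. Lengths are in mm, angles in rad, forces in N, time in s.
With the tool pointing down it reaches from about 275 to 750 mm from the base axis. Payload 10.2 kg.
Tool frame: the origin (TCP) lies between the finger pads; the fingertips stand 17 mm ahead of it and the grasp point (between the pads) lies 2 mm behind it; y points along the fingers, x is the direction in which the jaws open and shut, and the axes are right-handed (so a half turn about y gives the same grasp; the last joint's range is limited). The gripper opens to 85 mm and grips with 20 to 120 N. Pads are 22 mm wide; open, the fingers measure 114 mm over their backs; the gripper's body (76 mm by 85 mm) begins 54 mm behind the grasp point. The pads swing forward as they close: fully open they stand 13 mm farther back than shut.
Start: joints at [-1.362, 0.313, 1.498, -0, 1.331, -0.223], TCP at [219.704, -476.824, 248.294] pointing down, gripper open.
Joint ranges: [-2.94, 2.94], [-0.97, 2.17], [0.19, 2.56], [-1.23, 4.37], [0.02, 3.11], [-2.88, 2.88]. Speed limits (rad/s): [2.39, 2.39, 3.01, 3.14, 3.14, 3.14].

### API

Orientations are given as a unit quaternion [w, x, y, z].
In Python, from rig import ctrl gives the robot as it stands.
- The arm moves only by the tool jog_arm, never from a script. Its argument "targets" is a list of rows, each an object with "offset": the shift along the tool's x, y, z in m, a list of three; "yaw": the turn about the tool's y in rad. In form: [{"offset": [dx, dy, dz], "yaw": yaw}, ...]. A call has 1 to 12 rows; each row is the pose to reach, as a shift and turn from the pose measured when the call began, along the tool's axes at that moment; what a row does not reach only later rows make up. A row lasts 1/12 s, in which the tool goes at most 41.7 mm and 7.16 degrees, less where a joint would pass 70% of its speed; a pose out of reach is approached as far as the arm can. A call with a gripper value outside its range is refused whole. "fingers" is the finger opening in m, from 0 to 0.0854, set as the call begins (left out, the last holds). The fingers move at their own pace and stop on an object; "grip_force" is the grip in N (left out, the last holds). Time passes only in rows, so rows that repeat a pose let the fingers close. It gives the time, the measured TCP pose, the force and the opening at its end, in the units of the state.
- ctrl.sense(): the state, without advancing time (a new reading comes with each control period).
- ctrl.capture(name): name is "scene" or "top" or "wrist"; returns a dict with "img" (400x640x3 uint8, red, green, blue), "intrinsics" (3x3 intrinsics, pixels), "T" (4x4, takes a point from camera to world coordinates); the wrist camera has in their place "mount" (4x4, takes a point from camera to tool coordinates, whose origin is the TCP and whose axes are the tool frame's). Camera axes: x right, y up, looking along -z (the intrinsics and any distortion apply to the point x, -y, -z); pixel columns grow to the right and rows downward; lengths in mm; the calibration is good to about 2 mm. A picture is of the moment at which its call begins: read the wrist's pose just before it. There is no depth.
- ctrl.finish_job(): hands the job in, once; it reports no verdict.
Trained networks look in the newest picture that a camera, given by its name, has taken for a name from the list of things; names that differ only in an ending like _2 or _b are one class to them, and where a whole thing is asked for, a point or a joint stands for the part that bears it (a point fixed in the world has none). Each returns a list of dicts, best first, with "score" (0 to 1); they miss things now and then, are a little off and sometimes report something else, mostly with a low value. They report only what shows in the picture. A call takes as long as a camera call. They do not tell look-alikes from the thing itself.
- ctrl.boxes_of(camera, target): "box" ([left, top, right, bottom] in pixels, round what is visible of it).
- ctrl.regions_of(camera, target): "region" (400x640 bool, what is visible of it) and "box" ([left, top, right, bottom] in pixels, round what is visible of it).
The state is a dict: "time_s": time; "joints": joint angles; "dq": joint speeds; "tau": joint torques, N m; "eef_pos": TCP position; "ee_rot": TCP orientation; "force": force on the tool from outside, world axes, zero at the start; "wrist_torque": the same for the moment, N m; "grip_width": opening from 0.0 (shut) to 1.0 (fully open).
Only numpy, scipy, OpenCV 4.12 (cv2) and the standard library are available. Lean on these libraries where they do the work, as an engineer would, in place of code of your own. Each camera call takes 0.05 s, during which the arm holds its last target.

## Working session

There is one attempt and no reset: what is moved stays moved. The work goes in short steps, Python scripts to look and compute and a tool call to move; the robot and the scene stay as the last step left them, time stands still between calls to the robot, and variables do not carry over. Pictures are saved under pics/ and viewed, and the job is handed in when it is done.

Besides the shell and the picture viewer there is one more tool, called by a JSON object that holds its "api" and its "payload", one argument or row to a line. jog_arm: Moves the arm, as the interface text tells. Its arguments: {"type":"object","properties":{"targets":{"type":"array"},"fingers":{"type":"number"},"grip_force":{"type":"number"}},"required":["targets"]}

```bash
mkdir -p pics; ls; python3 - <<'E'
from rig import ctrl
import cv2,numpy as np
s=ctrl.sense();print(s)
for n in("scene","top","wrist"):
    c=ctrl.capture(n);cv2.imwrite(f"pics/{n}0.png",c["img"][...,::-1])
    print(n,c["intrinsics"],c.get("T"),c.get("mount"),[k for k in c])
    for t in("pull_hook","pin","rail_bed","hook_grip","sled_tongue","latch"):
        print(t,[(np.round(b["box"]).tolist(),round(b["score"],2)) for b in ctrl.boxes_of(n,t)])
E
```

```text
pics
{'time_s': 0.0, 'joints': array([-1.36239045e+00,  3.13422295e-01,  1.49846481e+00, -1.30643213e-05,
        1.33099721e+00, -2.23378215e-01]), 'dq': array([ 0.00119944,  0.00059903, -0.00155726,  0.00069697,  0.00135433,
        0.00091092]), 'tau': array([ 4.25791077e-04, -4.12262070e+01, -2.59743011e+01, -1.02904498e-04,
        4.16356634e-03, -2.61837221e-05]), 'eef_pos': array([ 219.65235657, -476.56976126,  247.73880105]), 'ee_rot': array([ 0.59582492, -0.59518056,  0.3816061 , -0.38095873]), 'force': array([ 1.07094242, -0.47874049, -0.5671449 ]), 'wrist_torque': array([0.02652923, 0.03211277, 0.05720868]), 'grip_width': 0.998002483582308}
scene [[505.56404858   0.         322.93484598]
 [  0.         505.56404858 200.25169918]
 [  0.           0.           1.        ]] [[ 7.88194648e-01  3.19567144e-01 -5.25952505e-01 -1.92340093e+02]
 [-6.15420265e-01  4.12974380e-01 -6.71349431e-01 -9.34618451e+02]
 [ 2.66368928e-03  8.52835858e-01  5.22172293e-01  7.87434460e+02]
 [ 0.00000000e+00  0.00000000e+00  0.00000000e+00  1.00000000e+00]] None ['img', 'intrinsics', 'T']
pull_
[... 774 characters left out ...]
ail_bed [([235.0, 105.0, 283.0, 200.0], 0.82)]
hook_grip [([255.0, 228.0, 304.0, 259.0], 0.79), ([213.0, 211.0, 231.0, 247.0], 0.68)]
sled_tongue [([234.0, 115.0, 278.0, 200.0], 0.72)]
latch []
wrist [[320.21137196   0.         319.38438558]
 [  0.         320.21137196 199.03365981]
 [  0.           0.           1.        ]] None [[ 9.99999612e-01 -7.96505867e-04  3.75902208e-04 -4.37599252e-01]
 [ 6.10303164e-04  3.18932149e-01 -9.47777354e-01 -1.25831059e+02]
 [ 6.35022924e-04  9.47777215e-01  3.18932511e-01  8.12165931e+01]
 [ 0.00000000e+00  0.00000000e+00  0.00000000e+00  1.00000000e+00]] ['img', 'intrinsics', 'mount']
pull_hook []
pin []
rail_bed []
hook_grip []
sled_tongue []
latch []
```

View pics/scene0.png

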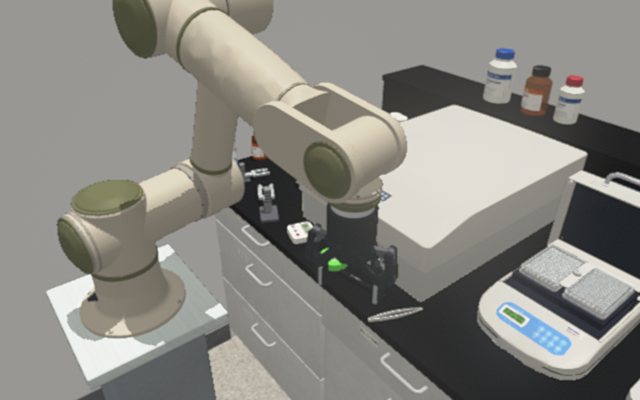

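View pics/top0.png

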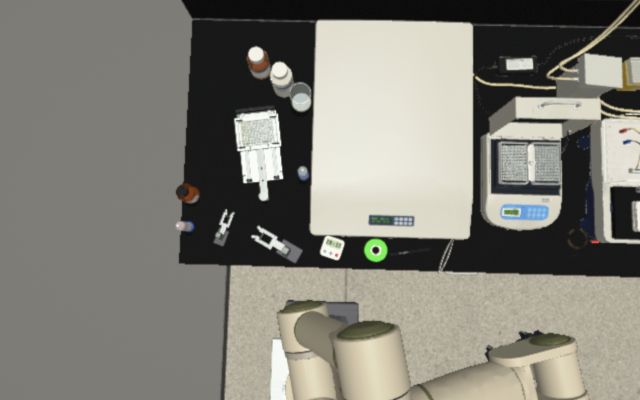

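```bash
python3 - <<'E'
import cv2
t=cv2.imread("pics/top0.png");s=cv2.imread("pics/scene0.png")
cv2.imwrite("pics/topz.png",cv2.resize(t[95:275,190:340],None,fx=3.3,fy=3.3,interpolation=cv2.INTER_CUBIC))
cv2.imwrite("pics/scz.png",cv2.resize(s[90:240,220:420],None,fx=4,fy=4,interpolation=cv2.INTER_CUBIC))
E
```

```text
(no output)
```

View pics/topz.png

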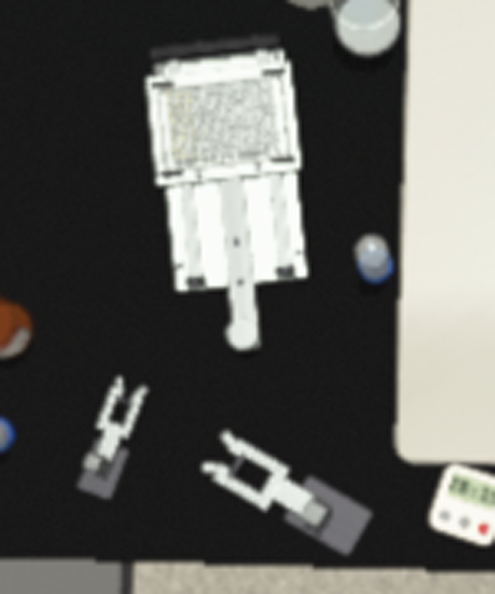

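View pics/scz.png

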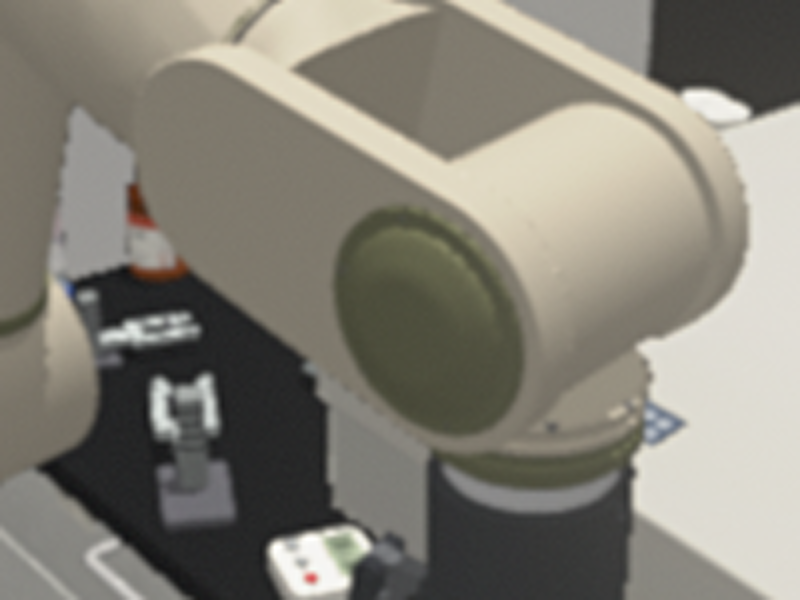

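```bash
cat > h.py <<'E'
from rig import ctrl
import cv2,numpy as np
from scipy.spatial.transform import Rotation as R
def q2R(q): return R.from_quat([q[1],q[2],q[3],q[0]]).as_matrix()
def pose(s):
    T=np.eye(4);T[:3,:3]=q2R(s["ee_rot"]);T[:3,3]=s["eef_pos"];return T
def ray(K,T,p):
    d=np.linalg.solve(K,[p[0],p[1],1.]);d=np.array([d[0],-d[1],-d[2]])
    return T[:3,3],T[:3,:3]@d
def at(K,T,p,z):
    o,d=ray(K,T,p);return o+d*(z-o[2])/d[2]
def proj(K,T,P):
    c=T[:3,:3].T@(np.asarray(P,float)-T[:3,3]);u=K@np.array([c[0],-c[1],-c[2]]);return u[:2]/u[2]
def tri(rs):
    A=0;b=0
    for o,d in rs:
        d=d/np.linalg.norm(d);M=np.eye(3)-np.outer(d,d);A=A+M;b=b+M@o
    return np.linalg.solve(A,b)
def cam(n,save=None):
    s=ctrl.sense();c=ctrl.capture(n)
    T=c["T"] if n!="wrist" else pose(s)@c["mount"]
    if save: cv2.imwrite(f"pics/{save}.png",c["img"][...,::-1])
    return c["img"],c["intrinsics"],T,s
E
python3 - <<'E'
from h import *
np.set_printoptions(precision=1,suppress=True)
i,K,T,s=cam("top");i2,K2,T2,s=cam("scene")
print("box",tri([ray(K,T,(470,238)),ray(K2,T2,(428,247))]))
g=lambda p:(p[0]/3.3+190,p[1]/3.3+95)
for n,p,z in [("grip",(312,511),85),("mouth tips",(226,435),25),("tip2",(207,467),25),("foot a",(372,514),10),("footb",(347,553),10),("pin head",(243,333),42),("bedL",(178,290),5),("bedR",(306,275),5),("bedbackL",(152,52),26),("bedbackR",(277,38),26),("edge",(200,562),0),("tubeA top",(370,245),115),("bottleR?",(365,30),100),("amber",(12,330),105),("timer",(465,505),20)]:
    print(n,at(K,T,g(p),z))
print(pose(s))
E
```

```text
box [ 485.2 -415.1  170.5]
grip [433.4 120.8  85. ]
mouth tips [503.2 212.7  25. ]
tip2 [471.5 230.1  25. ]
foot a [430.2  68.2  10. ]
footb [391.5  91.6  10. ]
pin head [602.1 197.6  42. ]
bedL [647.4 269.7   5. ]
bedR [666. 142.   5.]
bedbackL [883.8 302.1  26. ]
bedbackR [901.2 177.4  26. ]
edge [377.9 237.2   0. ]
tubeA top [679.4  73.2 115. ]
bottleR? [887.   85.2 100. ]
amber [592.7 403.4 105. ]
timer [441.9 -22.6  20. ]
[[   0.4    0.     0.9  219.7]
 [  -0.9    0.     0.4 -476.8]
 [  -0.    -1.     0.   248.3]
 [   0.     0.     0.     1. ]]
```

```bash
cat >> h.py <<'E'
def goto(P,yaw):
    """offset,yaw for jog to TCP P with tool z at world yaw"""
    s=ctrl.sense();T=pose(s)
    off=T[:3,:3].T@(np.array(P)-T[:3,3])/1000
    y0=np.arctan2(T[1,2],T[0,2]); d=(yaw-y0+np.pi)%(2*np.pi)-np.pi
    print("t",s["time_s"],"pos",s["eef_pos"].round(1),"yaw0",round(y0,4),"tilt",T[2].round(3),"F",s["force"].round(1),"grip",s["grip_width"])
    # tool y down -> world yaw d means rotation -d about tool y
    print("offset",off.round(4),"yaw",round(-d*np.sign(-T[2,1]),4))
E
python3 -c "
from h import *
goto([500,150,240],0.3)"
```

```text
t 1.15 pos [ 219.7 -476.8  248.3] yaw0 0.4318 tilt [ -0.     -1.      0.    248.289] F [-0.4  0.2 -1. ] grip 0.9983031762950997
offset [-0.452   0.0083  0.5169] yaw 0.1318
```

{"api": "jog_arm", "payload": {
  "targets": [
    {"offset": [-0.04, 0.001, 0.045], "yaw": 0.01},
    {"offset": [-0.45, 0.008, 0.515], "yaw": 0.13},
    {"offset": [-0.45, 0.008, 0.515], "yaw": 0.13},
    {"offset": [-0.45, 0.008, 0.515], "yaw": 0.13},
    {"offset": [-0.45, 0.008, 0.515], "yaw": 0.13},
    {"offset": [-0.45, 0.008, 0.515], "yaw": 0.13},
    {"offset": [-0.45, 0.008, 0.515], "yaw": 0.13},
    {"offset": [-0.45, 0.008, 0.515], "yaw": 0.13},
    {"offset": [-0.45, 0.008, 0.515], "yaw": 0.13},
    {"offset": [-0.45, 0.008, 0.515], "yaw": 0.13},
    {"offset": [-0.45, 0.008, 0.515], "yaw": 0.13},
    {"offset": [-0.45, 0.008, 0.515], "yaw": 0.13}
  ]
}}

```text
time_s: 2.15
eef_pos: [424.3, -18.3, 242.7]
ee_rot: [0.57, -0.569, 0.419, -0.419]
force: [1.0, -1.5, 0.5]
grip_width: 1.001
```

```bash
python3 -c "
from h import *
goto([500,150,240],0.3)"
```

```text
t 2.15 pos [424.3 -18.3 242.7] yaw0 0.3018 tilt [ 1.00000e-03 -1.00000e+00  1.00000e-03  2.42688e+02] F [ 1.  -1.5  0.5] grip 1.0008859665555563
offset [-0.1382  0.0027  0.1223] yaw 0.0018
```

Yaw sign confirmed.

{"api": "jog_arm", "payload": {
  "targets": [
    {"offset": [-0.138, 0.003, 0.122], "yaw": 0},
    {"offset": [-0.138, 0.003, 0.122], "yaw": 0},
    {"offset": [-0.138, 0.003, 0.122], "yaw": 0},
    {"offset": [-0.138, 0.003, 0.122], "yaw": 0},
    {"offset": [-0.138, 0.003, 0.122], "yaw": 0},
    {"offset": [-0.138, 0.003, 0.122], "yaw": 0},
    {"offset": [-0.138, 0.003, 0.122], "yaw": 0},
    {"offset": [-0.138, 0.003, 0.122], "yaw": 0}
  ]
}}

```text
time_s: 2.82
eef_pos: [499.5, 149.1, 239.6]
ee_rot: [-0.569, 0.57, -0.419, 0.419]
force: [-0.5, -0.1, 0.2]
grip_width: 1.001
```

```bash
python3 - <<'E'
from h import *
img,K,T,s=cam("wrist","w1")
np.save("w1K",K);np.save("w1T",T);print(s["eef_pos"],s["dq"].round(3))
for t in("pull_hook","pin","rail_bed"):
    for b in ctrl.regions_of("wrist",t):
        print(t,np.round(b["box"]).tolist(),round(b["score"],2))
for n,P in [("grip",(433,121,85)),("pin",(602,198,42))]: print(n,proj(K,T,P))
E
```

```text
[499.49692473 149.14489022 239.62239492] [-0.016 -0.011  0.005  0.    -0.001  0.001]
pull_hook [115.0, 64.0, 197.0, 168.0] 0.96
pull_hook [236.0, 140.0, 364.0, 264.0] 0.79
pin [403.0, 222.0, 460.0, 278.0] 0.53
rail_bed [283.0, 0.0, 378.0, 68.0] 0.6
rail_bed [288.0, 37.0, 322.0, 68.0] 0.56
grip [326.92225759 255.63775003]
pin [302.31466282  55.74694758]
```

View pics/w1.png

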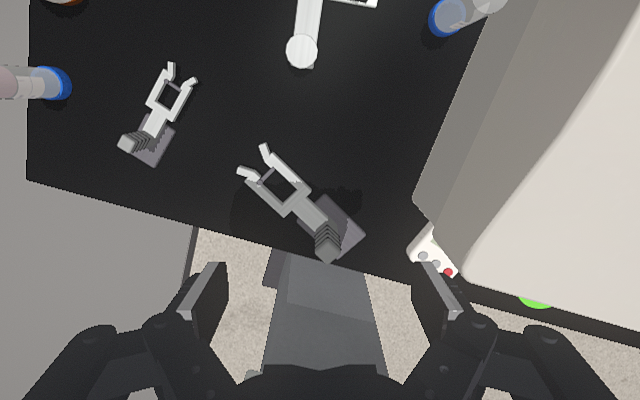

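```bash
python3 - <<'E'
import cv2
t=cv2.imread("pics/w1.png")
cv2.imwrite("pics/w1a.png",cv2.resize(t[130:270,225:375],None,fx=4.2,fy=4.2,interpolation=cv2.INTER_CUBIC))
cv2.imwrite("pics/w1b.png",cv2.resize(t[0:80,250:400],None,fx=5,fy=5,interpolation=cv2.INTER_CUBIC))
E
```

```text
(no output)
```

View pics/w1a.png

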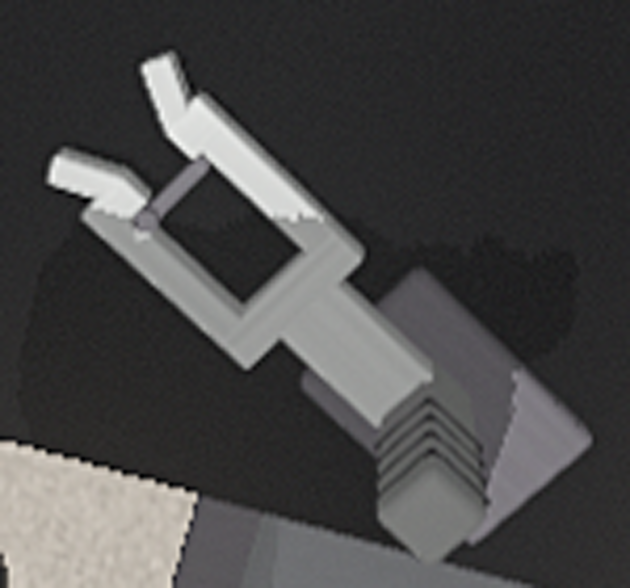

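View pics/w1b.png

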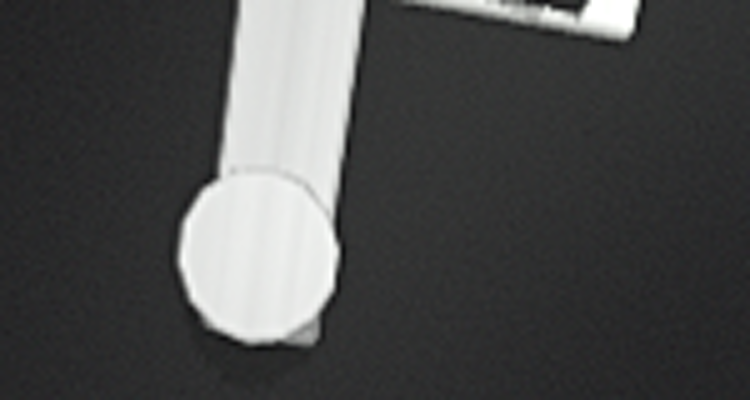

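```bash
cat > fit.py <<'E'
from h import *
from scipy.optimize import least_squares
def fit(K,T,obs,x0):
    # obs: (list of pixels, list of hook points): mean pixel vs mean projection
    def f(p):
        c,s=np.cos(p[2]),np.sin(p[2]);r=[]
        for px,pts in obs:
            m=np.mean([proj(K,T,[p[0]+c*a-s*b,p[1]+s*a+c*b,z]) for a,b,z in pts],0)
            r+=list(m-np.mean(px,0))
        return np.array(r)
    o=least_squares(f,x0,x_scale=[10,10,.1],loss="soft_l1");return o.x,f(o.x).reshape(-1,2)
E
python3 - <<'E'
from fit import *
K=np.load("w1K.npy");T=np.load("w1T.npy")
g=lambda a:[(p[0]/4.2+225-.5,p[1]/4.2+130-.5) for p in a]
obs=[(g([(432,508)]),[(0,0,85)]),(g([(592,440)]),[(-46,-25,10)]),(g([(415,268)]),[(28,-25,10)]),(g([(305,380)]),[(28,25,10)]),(g([(470,543)]),[(-46,25,10)]),(g([(175,52),(48,180)]),[(120,0,30)]),(g([(303,252),(247,308)]),[(57,0,30)])]
x,r=fit(K,T,obs,[433,121,1.07]);print(x.round(3));print(r.round(1))
gb=lambda p:(p[0]/5+250-.4,p[1]/5-.4)
print("pin head",at(K,T,gb((259,255)),42))
L1,L2=at(K,T,gb((222,160)),14),at(K,T,gb((238,5)),14);R1,R2=at(K,T,gb((338,190)),14),at(K,T,gb((364,5)),14)
for a,b in((L1,L2),(R1,R2)): print(a,b,np.arctan2(*(b-a)[[1,0]]))
x,y=at(K,T,gb((395,0)),5),at(K,T,gb((628,40)),5);print(x,y,np.arctan2(y[1]-x[1],y[0]-x[0])+np.pi/2)
goto([x[0],x[1],60],1.07)
E
```

```text
[436.487 121.803   1.079]
[[-0.1  1.9]
 [ 1.4 -0. ]
 [ 1.1 -0.5]
 [-2.6  0.7]
 [ 0.6  1. ]
 [-4.  -2. ]
 [ 0.1 -0.6]]
pin head [605.92580767 200.0297913   42.        ]
[622.67086512 214.06295273  14.        ] [649.23211379 218.42564965  14.        ] 0.16279684207187148
[624.37901192 190.67433202  14.        ] [656.42034323 195.37033656  14.        ] 0.1455247840687656
[661.08809079 190.3717722    5.        ] [668.23519608 144.26261577   5.        ] 0.15378024016307434
t 3.0167 pos [499.7 148.8 239.9] yaw0 0.3004 tilt [ 1.00000e-03 -1.00000e+00  1.00000e-03  2.39945e+02] F [0.2 0.1 1.3] grip 1.0001608779796114
offset [0.008  0.1801 0.1663] yaw -0.7696
```

```bash
python3 -c "
from h import *
goto([436.5,122,150],1.08)"
```

```text
t 3.0167 pos [499.7 148.8 239.9] yaw0 0.3004 tilt [ 1.00000e-03 -1.00000e+00  1.00000e-03  2.39945e+02] F [0.2 0.1 1.3] grip 1.0001608779796114
offset [ 0.0069  0.0899 -0.0684] yaw -0.7796
```

{"api": "jog_arm", "payload": {
  "targets": [
    {"offset": [0.001, 0.015, -0.011], "yaw": -0.12},
    {"offset": [0.002, 0.03, -0.022], "yaw": -0.24},
    {"offset": [0.004, 0.045, -0.034], "yaw": -0.36},
    {"offset": [0.005, 0.06, -0.045], "yaw": -0.48},
    {"offset": [0.006, 0.075, -0.056], "yaw": -0.6},
    {"offset": [0.007, 0.09, -0.068], "yaw": -0.72},
    {"offset": [0.007, 0.09, -0.068], "yaw": -0.78},
    {"offset": [0.007, 0.09, -0.068], "yaw": -0.78},
    {"offset": [0.007, 0.09, -0.068], "yaw": -0.78}
  ]
}}

```text
time_s: 3.77
eef_pos: [437.2, 121.6, 150.4]
ee_rot: [0.686, -0.686, 0.172, -0.173]
force: [-0.1, 0.0, -0.1]
grip_width: 1.0
```

```bash
python3 - <<'E'
from fit import *
goto([436.5,122,60],1.08)
img,K,T,s=cam("wrist","w2");np.save("w2K",K);np.save("w2T",T)
img=img[...,::-1].copy()
x=[436.5,121.8,1.079];c,si=np.cos(x[2]),np.sin(x[2])
for a,b,z in [(10,10,85),(10,-10,85),(-10,10,85),(-10,-10,85),(28,25,10),(28,-25,10),(-46,25,10),(-46,-25,10),(57,0,30),(120,16,30),(120,-16,30)]:
    u=proj(K,T,[x[0]+c*a-si*b,x[1]+si*a+c*b,z]);print(u.round());cv2.circle(img,tuple(int(v) for v in u),2,(0,0,255),-1)
cv2.imwrite("pics/w2o.png",img)
E
```

```text
t 3.7667 pos [437.2 121.6 150.4] yaw0 1.0775 tilt [ 2.00000e-03 -1.00000e+00  1.00000e-03  1.50363e+02] F [-0.1  0.  -0.1] grip 1.0000407950731955
offset [-0.001   0.0904 -0.0001] yaw -0.0025
[304. 210.]
[335. 210.]
[304. 239.]
[335. 239.]
[290. 159.]
[349. 159.]
[292. 239.]
[347. 239.]
[319. 126.]
[296.  33.]
[342.  33.]
```

View pics/w2o.png

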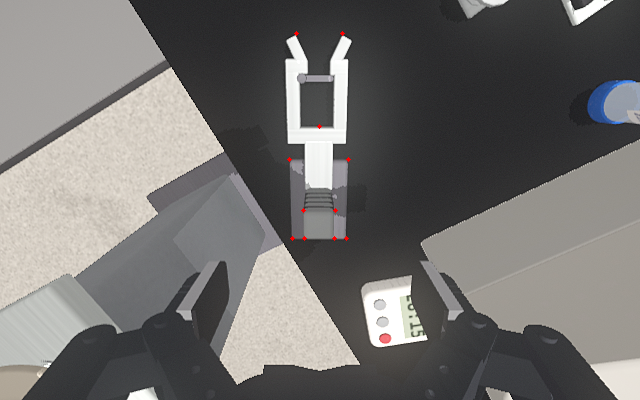

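{"api": "jog_arm", "payload": {
  "targets": [
    {"offset": [-0.001, 0.03, 0], "yaw": 0},
    {"offset": [-0.001, 0.06, 0], "yaw": 0},
    {"offset": [-0.001, 0.08, 0], "yaw": 0},
    {"offset": [-0.001, 0.09, 0], "yaw": 0},
    {"offset": [-0.001, 0.09, 0], "yaw": 0},
    {"offset": [-0.001, 0.09, 0], "yaw": 0}
  ],
  "fingers": 0.0854
}}

```text
time_s: 4.32
eef_pos: [437.2, 122.2, 60.8]
ee_rot: [0.686, -0.685, 0.172, -0.174]
force: [0.2, 0.5, 0.8]
grip_width: 0.999
```

{"api": "jog_arm", "payload": {
  "targets": [
    {"offset": [0, 0, 0], "yaw": 0},
    {"offset": [0, 0, 0], "yaw": 0},
    {"offset": [0, 0, 0], "yaw": 0},
    {"offset": [0, 0, 0], "yaw": 0},
    {"offset": [0, 0, 0], "yaw": 0},
    {"offset": [0, 0, 0], "yaw": 0},
    {"offset": [0, 0, 0], "yaw": 0},
    {"offset": [0, 0, 0], "yaw": 0},
    {"offset": [0, 0, 0], "yaw": 0},
    {"offset": [0, 0, 0], "yaw": 0}
  ],
  "fingers": 0.0,
  "grip_force": 70
}}

```text
time_s: 5.15
eef_pos: [437.2, 122.2, 61.1]
ee_rot: [0.686, -0.685, 0.172, -0.174]
force: [-2.7, 0.2, 5.5]
grip_width: 0.228
```

```bash
python3 - <<'E'
from fit import *
goto([436.5,122,60],1.08)
cam("wrist","w3")
E
```

```text
t 5.15 pos [437.2 122.2  61.1] yaw0 1.0764 tilt [ 3.0000e-03 -1.0000e+00  1.0000e-03  6.1114e+01] F [-2.7  0.2  5.5] grip 0.22820201418288258
offset [-0.0005  0.0011 -0.0005] yaw -0.0036
```

View pics/w3.png

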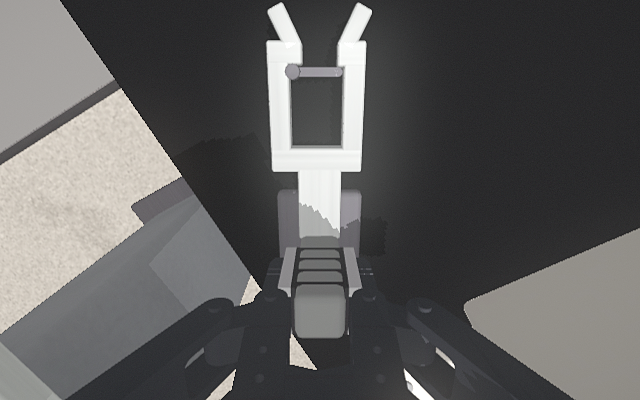

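```bash
python3 -c "
from h import *
goto([453,176.5,69],0.153)"
```

```text
t 5.2 pos [437.2 122.2  61.1] yaw0 1.0763 tilt [ 3.0000e-03 -1.0000e+00  1.0000e-03  6.1125e+01] F [-1.7  0.6  4.9] grip 0.22231175504569925
offset [-0.0118 -0.0078  0.0553] yaw 0.9233
```

{"api": "jog_arm", "payload": {
  "targets": [
    {"offset": [0, -0.004, 0], "yaw": 0},
    {"offset": [0, -0.008, 0.0], "yaw": 0},
    {"offset": [-0.001, -0.008, 0.006], "yaw": 0.1},
    {"offset": [-0.002, -0.008, 0.012], "yaw": 0.2},
    {"offset": [-0.004, -0.008, 0.018], "yaw": 0.3},
    {"offset": [-0.005, -0.008, 0.024], "yaw": 0.4},
    {"offset": [-0.006, -0.008, 0.03], "yaw": 0.5},
    {"offset": [-0.008, -0.008, 0.036], "yaw": 0.6},
    {"offset": [-0.01, -0.008, 0.042], "yaw": 0.7},
    {"offset": [-0.011, -0.008, 0.048], "yaw": 0.8},
    {"offset": [-0.012, -0.008, 0.055], "yaw": 0.88},
    {"offset": [-0.012, -0.008, 0.055], "yaw": 0.92}
  ]
}}

```text
time_s: 6.2
eef_pos: [452.9, 177.1, 69.3]
ee_rot: [0.537, -0.536, 0.459, -0.461]
force: [0.1, -0.1, -2.2]
grip_width: 0.225
```

{"api": "jog_arm", "payload": {
  "targets": [
    {"offset": [0, 0, 0], "yaw": 0},
    {"offset": [0, 0, 0], "yaw": 0}
  ]
}}

```text
time_s: 6.37
eef_pos: [452.8, 177.1, 69.3]
ee_rot: [0.538, -0.536, 0.459, -0.461]
force: [1.0, -0.0, -2.5]
grip_width: 0.225
```

```bash
python3 - <<'E'
from fit import *
goto([453,176.5,69],.153)
img,K,T,s=cam("wrist","w4");np.save("w4K",K);np.save("w4T",T);np.save("w4P",pose(s))
cv2.imwrite("pics/w4z.png",cv2.resize(img[0:300,180:480,::-1],None,fx=2,fy=2,interpolation=cv2.INTER_CUBIC))
E
```

```text
t 6.3667 pos [452.8 177.1  69.3] yaw0 0.1541 tilt [ 1.0000e-03 -1.0000e+00  3.0000e-03  6.9297e+01] F [ 1.  -0.  -2.5] grip 0.22532123308060337
offset [0.0007 0.0003 0.0001] yaw 0.0011
```

View pics/w4z.png

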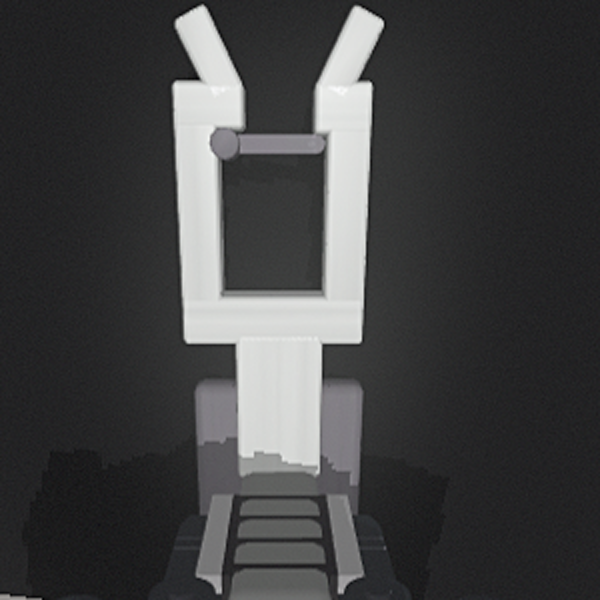

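```bash
python3 - <<'E'
from h import *
a=.153;d=np.array([np.cos(a),np.sin(a)])
p=np.array([605.9,200])-115*d
goto([*p,63],a)
E
```

```text
t 6.4167 pos [452.8 177.   69.3] yaw0 0.1542 tilt [ 1.0000e-03 -1.0000e+00  3.0000e-03  6.9294e+01] F [-0.1 -0.2 -2.7] grip 0.2262244048036547
offset [0.0007 0.0064 0.0398] yaw 0.0012
```

{"api": "jog_arm", "payload": {
  "targets": [
    {"offset": [0.001, 0.002, 0.008], "yaw": 0},
    {"offset": [0.001, 0.004, 0.016], "yaw": 0},
    {"offset": [0.001, 0.006, 0.024], "yaw": 0},
    {"offset": [0.001, 0.006, 0.032], "yaw": 0},
    {"offset": [0.001, 0.006, 0.037], "yaw": 0},
    {"offset": [0.001, 0.006, 0.04], "yaw": 0},
    {"offset": [0.001, 0.006, 0.04], "yaw": 0}
  ]
}}

```text
time_s: 7.0
eef_pos: [493.1, 182.2, 63.3]
ee_rot: [0.538, -0.536, 0.459, -0.461]
force: [0.3, -0.0, -2.4]
grip_width: 0.228
```

```bash
python3 - <<'E'
from fit import *
goto([453,176.5,63],.153)
img,K,T,s=cam("wrist","w5");np.save("w5K",K);np.save("w5T",T);np.save("w5P",pose(s))
cv2.imwrite("pics/w5z.png",cv2.resize(img[0:200,200:440,::-1],None,fx=3,fy=3,interpolation=cv2.INTER_CUBIC))
E
```

```text
t 7.0 pos [493.1 182.2  63.3] yaw0 0.1541 tilt [ 1.0000e-03 -1.0000e+00  3.0000e-03  6.3344e+01] F [ 0.3 -0.  -2.4] grip 0.22831486789533914
offset [-0.0005  0.0002 -0.0405] yaw 0.0011
```

View pics/w5z.png

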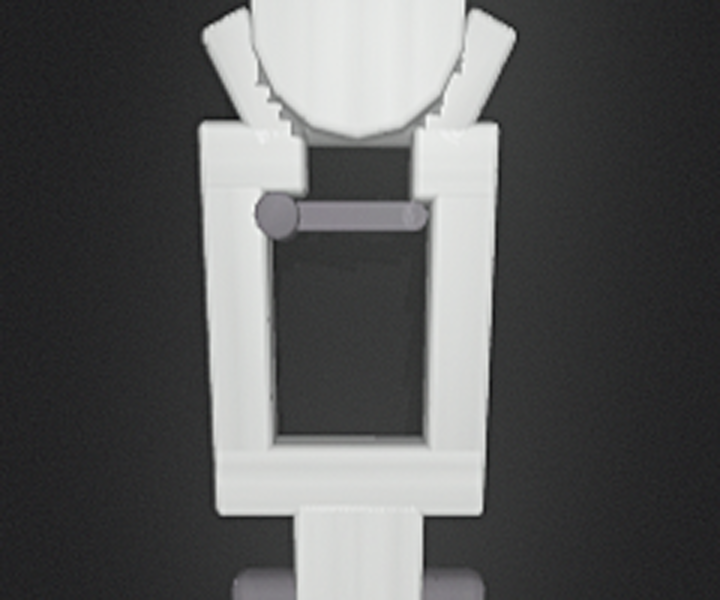

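```bash
python3 - <<'E'
from h import *
K,T,P=[np.load(f"w5{k}.npy") for k in "KTP"]
for z in(42,36):
    w=at(K,T,(358/3+200,137/3),z);t=P[:3,:3].T@(w-P[:3,3]);print(w,t)
    print(np.diff([ (P[:3,:3].T@(at(K,T,(u/3+200,0),z)-P[:3,3]))[0] for u in(250,466)]))
E
```

```text
[591.17118982 197.75828823  42.        ] [-0.30918097 21.66483634 99.19954804]
[28.94919281]
[591.91685985 197.87542021  36.        ] [-0.31387313 27.66724861 99.9349178 ]
[30.1272688]
```

{"api": "jog_arm", "payload": {
  "targets": [
    {"offset": [0, 0, 0.003], "yaw": 0},
    {"offset": [0, 0, 0.006], "yaw": 0},
    {"offset": [0, 0, 0.009], "yaw": 0},
    {"offset": [0, 0, 0.011], "yaw": 0},
    {"offset": [0, 0, 0.013], "yaw": 0},
    {"offset": [0, 0, 0.015], "yaw": 0}
  ]
}}

```text
time_s: 7.55
eef_pos: [507.6, 184.6, 63.3]
ee_rot: [0.538, -0.536, 0.459, -0.461]
force: [-0.0, -0.3, -3.4]
grip_width: 0.222
```

{"api": "jog_arm", "payload": {
  "targets": [
    {"offset": [0, 0, 0.001], "yaw": 0},
    {"offset": [0, 0, 0.002], "yaw": 0},
    {"offset": [0, 0, 0.003], "yaw": 0},
    {"offset": [0, 0, 0.004], "yaw": 0}
  ]
}}

```text
time_s: 7.88
eef_pos: [511.1, 185.2, 63.3]
ee_rot: [0.537, -0.537, 0.459, -0.46]
force: [-5.1, -0.4, -0.5]
grip_width: 0.227
```

{"api": "jog_arm", "payload": {
  "targets": [
    {"offset": [0, 0, 0.001], "yaw": 0},
    {"offset": [0, 0, 0.002], "yaw": 0},
    {"offset": [0, 0, 0.003], "yaw": 0},
    {"offset": [0, 0, 0.004], "yaw": 0}
  ]
}}

```text
time_s: 8.22
eef_pos: [515.0, 185.8, 63.3]
ee_rot: [0.537, -0.537, 0.46, -0.46]
force: [-3.9, -0.6, -0.3]
grip_width: 0.224
```

{"api": "jog_arm", "payload": {
  "targets": [
    {"offset": [0, 0, 0.001], "yaw": 0},
    {"offset": [0, 0, 0.002], "yaw": 0},
    {"offset": [0, 0, 0.003], "yaw": 0},
    {"offset": [0, 0, 0.004], "yaw": 0}
  ]
}}

```text
time_s: 8.55
eef_pos: [519.1, 186.4, 63.3]
ee_rot: [0.537, -0.537, 0.46, -0.46]
force: [-3.9, 0.3, -1.6]
grip_width: 0.229
```

{"api": "jog_arm", "payload": {
  "targets": [
    {"offset": [0, 0, 0.001], "yaw": 0},
    {"offset": [0, 0, 0.002], "yaw": 0},
    {"offset": [0, 0, 0.003], "yaw": 0},
    {"offset": [0, 0, 0.004], "yaw": 0}
  ]
}}

```text
time_s: 8.88
eef_pos: [523.2, 187.0, 63.3]
ee_rot: [0.537, -0.537, 0.46, -0.46]
force: [-3.2, -1.1, -1.6]
grip_width: 0.226
```

```bash
cat > look.py <<'E'
import sys
from h import *
goto([453,176.5,63],.153)
img,K,T,s=cam("wrist",sys.argv[1])
cv2.imwrite(f"pics/{sys.argv[1]}z.png",cv2.resize(img[0:200,200:440,::-1],None,fx=3,fy=3,interpolation=cv2.INTER_CUBIC))
E
python3 look.py w6
```

```text
t 8.8833 pos [523.2 187.   63.3] yaw0 0.1544 tilt [ 1.0000e-03 -1.0000e+00  1.0000e-03  6.3272e+01] F [-3.2 -1.1 -1.6] grip 0.22567028575100506
offset [-0.0004  0.0002 -0.0709] yaw 0.0014
```

View pics/w6z.png

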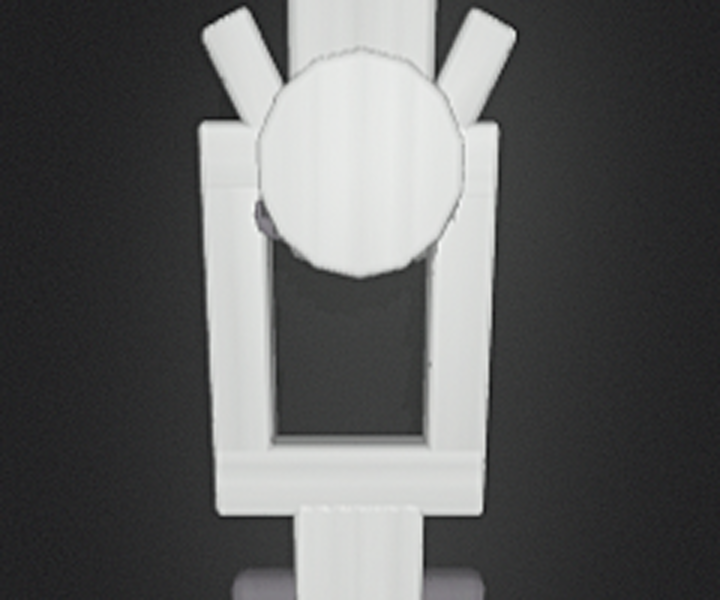

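{"api": "jog_arm", "payload": {
  "targets": [
    {"offset": [0, 0, 0.001], "yaw": 0},
    {"offset": [0, 0, 0.002], "yaw": 0},
    {"offset": [0, 0, 0.003], "yaw": 0},
    {"offset": [0, 0, 0.004], "yaw": 0},
    {"offset": [0, 0, 0.005], "yaw": 0}
  ]
}}

```text
time_s: 9.35
eef_pos: [528.0, 187.8, 63.1]
ee_rot: [-0.537, 0.537, -0.46, 0.46]
force: [-5.9, -1.6, -1.2]
grip_width: 0.227
```

{"api": "jog_arm", "payload": {
  "targets": [
    {"offset": [0, 0, 0.001], "yaw": 0},
    {"offset": [0, 0, 0.002], "yaw": 0},
    {"offset": [0, 0, 0.003], "yaw": 0},
    {"offset": [0, 0, 0.004], "yaw": 0},
    {"offset": [0, 0, 0.005], "yaw": 0}
  ]
}}

```text
time_s: 9.77
eef_pos: [531.8, 188.6, 62.4]
ee_rot: [-0.536, 0.538, -0.461, 0.459]
force: [-8.1, -0.2, -2.3]
grip_width: 0.226
```

{"api": "jog_arm", "payload": {
  "targets": [
    {"offset": [0, 0, 0.001], "yaw": 0},
    {"offset": [0, 0, 0.002], "yaw": 0},
    {"offset": [0, 0, 0.003], "yaw": 0},
    {"offset": [0, 0, 0.004], "yaw": 0},
    {"offset": [0, 0, 0.005], "yaw": 0}
  ]
}}

```text
time_s: 10.18
eef_pos: [535.5, 189.6, 61.6]
ee_rot: [-0.535, 0.539, -0.461, 0.458]
force: [-7.1, 0.8, -3.3]
grip_width: 0.227
```

```bash
python3 look.py w7
```

```text
t 10.1833 pos [535.5 189.6  61.6] yaw0 0.1553 tilt [-0.0000e+00 -1.0000e+00 -7.0000e-03  6.1632e+01] F [-7.1  0.8 -3.3] grip 0.22663565026023338
offset [ 0.0002 -0.0008 -0.0835] yaw 0.0023
```

View pics/w7z.png

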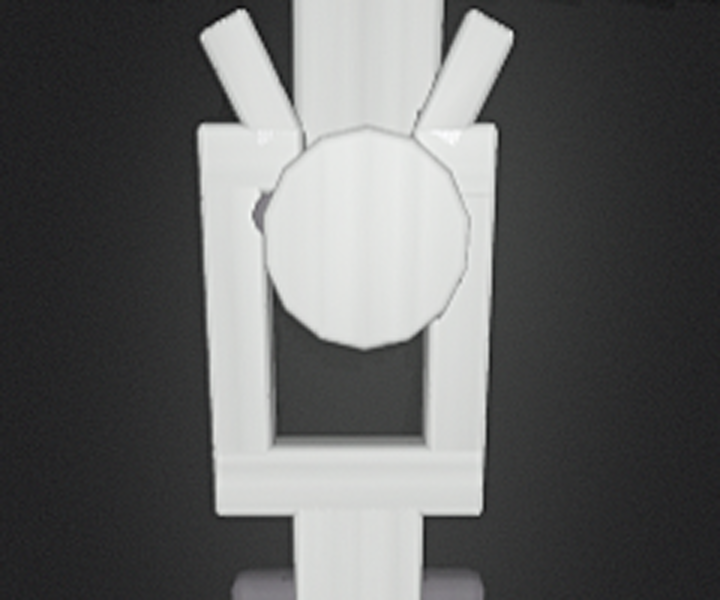

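```bash
cat > pinx.py <<'E'
from h import *
import sys
i,K,T,s=cam("wrist");P=pose(s)
u,v=float(sys.argv[1]),float(sys.argv[2])
w=at(K,T,(u/3+200,v/3),42);print("front of head",w,"pin in tool",(P[:3,:3].T@(w-P[:3,3]))+[0,0,15])
E
python3 pinx.py 365 349
```

```text
front of head [605.51521546 199.88179088  42.        ] pin in tool [ 0.73456535 19.1687273  85.66706616]
```

{"api": "jog_arm", "payload": {
  "targets": [
    {"offset": [0.0005, -0.0005, 0.001], "yaw": 0},
    {"offset": [0.001, -0.001, 0.002], "yaw": 0},
    {"offset": [0.001, -0.001, 0.003], "yaw": 0},
    {"offset": [0.001, -0.001, 0.004], "yaw": 0},
    {"offset": [0.001, -0.001, 0.005], "yaw": 0}
  ]
}}

```text
time_s: 10.7
eef_pos: [539.7, 190.0, 61.8]
ee_rot: [-0.535, 0.54, -0.462, 0.457]
force: [-4.9, 1.5, -3.1]
grip_width: 0.224
```

{"api": "jog_arm", "payload": {
  "targets": [
    {"offset": [0, -0.0005, 0.001], "yaw": 0},
    {"offset": [0, -0.001, 0.002], "yaw": 0},
    {"offset": [0, -0.001, 0.003], "yaw": 0},
    {"offset": [0, -0.001, 0.004], "yaw": 0},
    {"offset": [0, -0.001, 0.005], "yaw": 0}
  ]
}}

```text
time_s: 11.12
eef_pos: [544.1, 191.2, 62.3]
ee_rot: [-0.535, 0.54, -0.463, 0.456]
force: [-5.7, 2.1, -3.1]
grip_width: 0.227
```

```bash
python3 look.py w8
```

```text
t 11.1167 pos [544.1 191.2  62.3] yaw0 0.1565 tilt [-2.0000e-03 -1.0000e+00 -1.1000e-02  6.2264e+01] F [-5.7  2.1 -3.1] grip 0.22690355668011525
offset [ 0.0003  0.0003 -0.0923] yaw 0.0035
```

View pics/w8z.png

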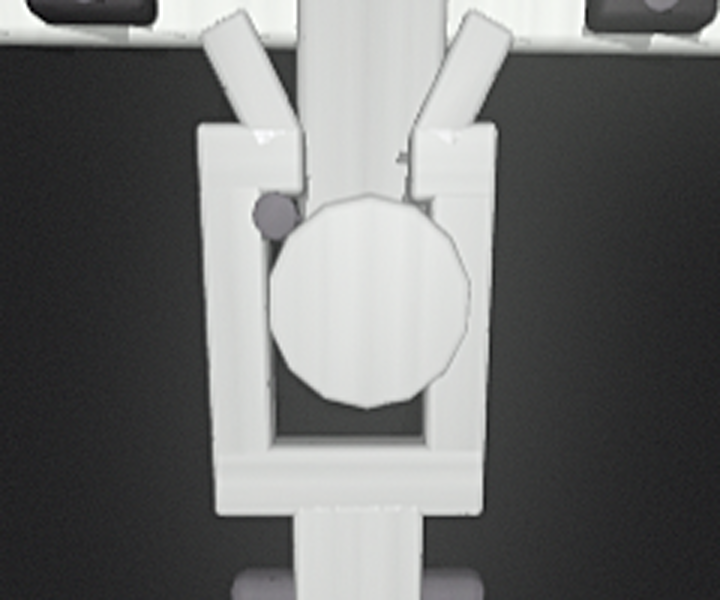

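{"api": "jog_arm", "payload": {
  "targets": [
    {"offset": [0.0005, 0, 0.001], "yaw": 0},
    {"offset": [0.001, -0.0005, 0.002], "yaw": 0},
    {"offset": [0.001, -0.0005, 0.003], "yaw": 0},
    {"offset": [0.001, -0.0005, 0.004], "yaw": 0},
    {"offset": [0.001, -0.0005, 0.005], "yaw": 0}
  ]
}}

```text
time_s: 11.58
eef_pos: [549.7, 191.1, 62.8]
ee_rot: [-0.535, 0.54, -0.462, 0.456]
force: [-3.7, 2.6, -3.9]
grip_width: 0.227
```

{"api": "jog_arm", "payload": {
  "targets": [
    {"offset": [0, -0.0005, 0.001], "yaw": 0},
    {"offset": [0, -0.0005, 0.002], "yaw": 0},
    {"offset": [0, -0.0005, 0.003], "yaw": 0}
  ]
}}

```text
time_s: 11.83
eef_pos: [553.2, 191.7, 63.5]
ee_rot: [-0.536, 0.539, -0.462, 0.457]
force: [-1.7, 3.2, -3.4]
grip_width: 0.224
```

```bash
python3 look.py w9
```

```text
t 11.8333 pos [553.2 191.7  63.5] yaw0 0.1564 tilt [-2.0000e-03 -1.0000e+00 -9.0000e-03  6.3544e+01] F [-1.7  3.2 -3.4] grip 0.22438675626789892
offset [-0.0006  0.0015 -0.1014] yaw 0.0034
```

View pics/w9z.png

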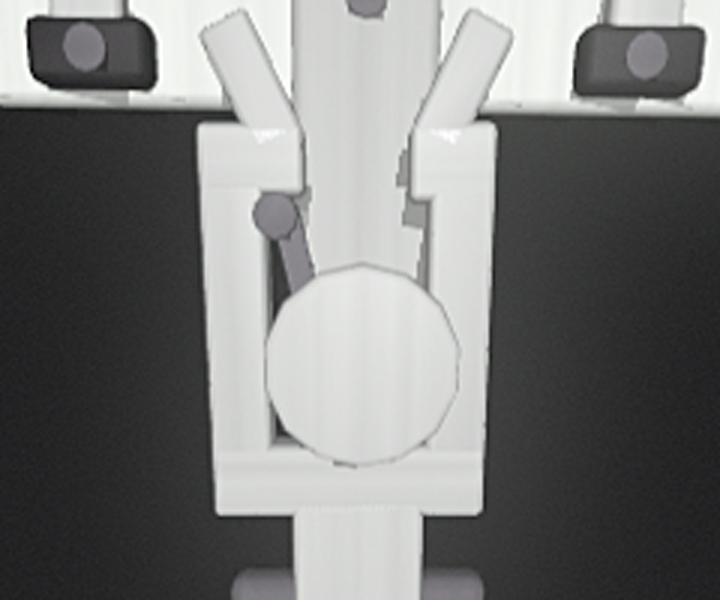

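{"api": "jog_arm", "payload": {
  "targets": [
    {"offset": [0, 0, 0.0007], "yaw": 0},
    {"offset": [0, 0, 0.0013], "yaw": 0},
    {"offset": [0, 0, 0.002], "yaw": 0}
  ]
}}

```text
time_s: 12.13
eef_pos: [556.0, 192.0, 63.8]
ee_rot: [-0.536, 0.539, -0.462, 0.457]
force: [0.1, -0.1, -2.3]
grip_width: 0.223
```

```bash
python3 look.py w10
```

```text
t 12.1333 pos [556.  192.   63.8] yaw0 0.1563 tilt [-2.0000e-03 -1.0000e+00 -7.0000e-03  6.3834e+01] F [ 0.1 -0.1 -2.3] grip 0.2226780541388675
offset [-0.0007  0.0016 -0.1042] yaw 0.0033
```

View pics/w10z.png

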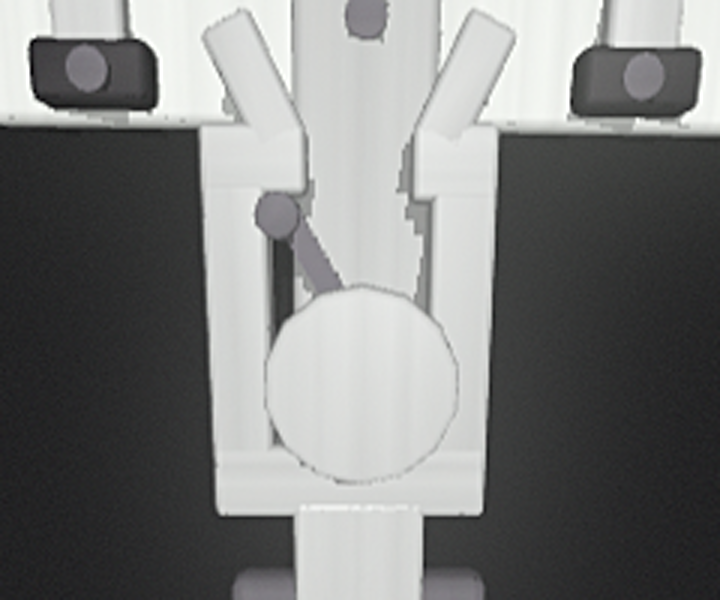

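{"api": "jog_arm", "payload": {
  "targets": [
    {"offset": [0, 0, 0.0003], "yaw": 0},
    {"offset": [0, 0, 0.0006], "yaw": 0},
    {"offset": [0, 0, 0.001], "yaw": 0}
  ]
}}

```text
time_s: 12.43
eef_pos: [557.1, 191.6, 63.7]
ee_rot: [-0.536, 0.539, -0.462, 0.457]
force: [0.1, -0.1, -3.2]
grip_width: 0.225
```

```bash
python3 look.py w11
```

```text
t 12.4333 pos [557.1 191.6  63.7] yaw0 0.1558 tilt [-1.0000e-03 -1.0000e+00 -8.0000e-03  6.3746e+01] F [ 0.1 -0.1 -3.2] grip 0.22494979594192194
offset [-0.0012  0.0015 -0.1051] yaw 0.0028
```

View pics/w11z.png

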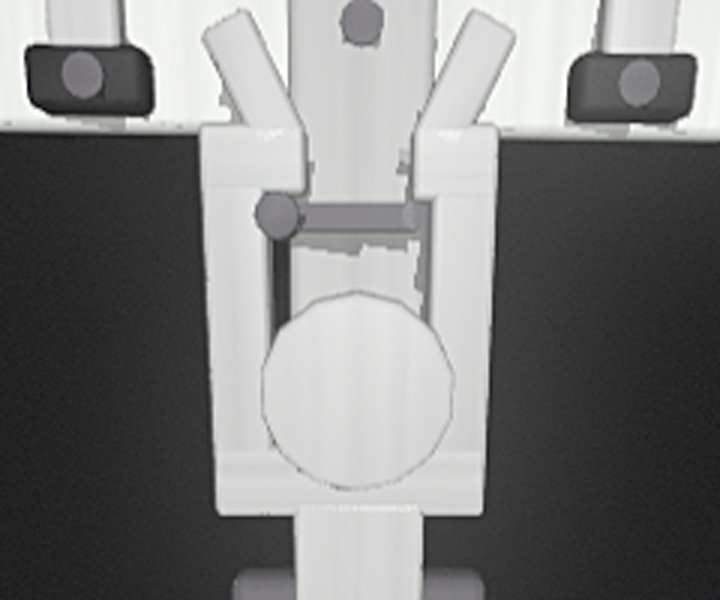

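{"api": "jog_arm", "payload": {
  "targets": [
    {"offset": [0, 0, 0], "yaw": 0},
    {"offset": [0, 0.0005, -0.001], "yaw": 0},
    {"offset": [0, 0.001, -0.003], "yaw": 0},
    {"offset": [0, 0.001, -0.005], "yaw": 0},
    {"offset": [0, 0.001, -0.007], "yaw": 0},
    {"offset": [0, 0.001, -0.009], "yaw": 0},
    {"offset": [0, 0.001, -0.011], "yaw": 0},
    {"offset": [0, 0.001, -0.013], "yaw": 0},
    {"offset": [0, 0.001, -0.014], "yaw": 0},
    {"offset": [0, 0.001, -0.015], "yaw": 0},
    {"offset": [0, 0.001, -0.016], "yaw": 0},
    {"offset": [0, 0.001, -0.017], "yaw": 0}
  ]
}}

```text
time_s: 13.48
eef_pos: [540.2, 189.0, 62.9]
ee_rot: [-0.536, 0.539, -0.462, 0.457]
force: [0.1, -0.1, -2.7]
grip_width: 0.227
```

{"api": "jog_arm", "payload": {
  "targets": [
    {"offset": [0, 0, -0.001], "yaw": 0},
    {"offset": [0, 0, -0.002], "yaw": 0},
    {"offset": [0, 0, -0.003], "yaw": 0},
    {"offset": [0, 0, -0.004], "yaw": 0},
    {"offset": [0, 0, -0.005], "yaw": 0},
    {"offset": [0, 0, -0.006], "yaw": 0}
  ]
}}

```text
time_s: 13.98
eef_pos: [534.4, 188.1, 63.0]
ee_rot: [-0.536, 0.539, -0.462, 0.458]
force: [3.5, 1.0, -4.5]
grip_width: 0.225
```

```bash
python3 look.py w12
```

```text
t 13.9833 pos [534.4 188.1  63. ] yaw0 0.1559 tilt [-1.0000e-03 -1.0000e+00 -7.0000e-03  6.2976e+01] F [ 3.5  1.  -4.5] grip 0.22467182180116074
offset [-0.0011  0.0005 -0.0822] yaw 0.0029
```

View pics/w12z.png

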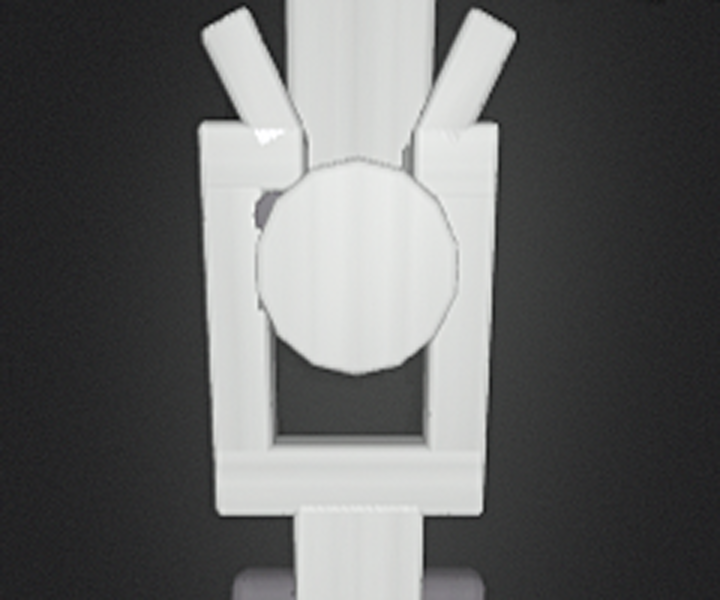

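{"api": "jog_arm", "payload": {
  "targets": [
    {"offset": [0, 0, -0.001], "yaw": 0},
    {"offset": [0, 0, -0.003], "yaw": 0},
    {"offset": [0, 0, -0.005], "yaw": 0},
    {"offset": [0, 0, -0.0075], "yaw": 0},
    {"offset": [0, 0, -0.01], "yaw": 0},
    {"offset": [0, 0, -0.0125], "yaw": 0},
    {"offset": [0, 0, -0.015], "yaw": 0},
    {"offset": [0, 0, -0.0175], "yaw": 0},
    {"offset": [0, 0, -0.02], "yaw": 0},
    {"offset": [0, 0, -0.022], "yaw": 0},
    {"offset": [0, 0, -0.024], "yaw": 0},
    {"offset": [0, 0, -0.025], "yaw": 0}
  ]
}}

```text
time_s: 15.03
eef_pos: [509.2, 184.2, 63.2]
ee_rot: [-0.536, 0.539, -0.462, 0.457]
force: [2.4, 1.8, -5.0]
grip_width: 0.226
```

{"api": "jog_arm", "payload": {
  "targets": [
    {"offset": [0, 0, -0.001], "yaw": 0},
    {"offset": [0, 0, -0.003], "yaw": 0},
    {"offset": [0, 0, -0.005], "yaw": 0},
    {"offset": [0, 0, -0.0075], "yaw": 0},
    {"offset": [0, 0, -0.01], "yaw": 0},
    {"offset": [0, 0, -0.0125], "yaw": 0},
    {"offset": [0, 0, -0.015], "yaw": 0},
    {"offset": [0, 0, -0.0175], "yaw": 0},
    {"offset": [0, 0, -0.02], "yaw": 0},
    {"offset": [0, 0, -0.022], "yaw": 0},
    {"offset": [0, 0, -0.024], "yaw": 0},
    {"offset": [0, 0, -0.025], "yaw": 0}
  ]
}}

```text
time_s: 16.03
eef_pos: [484.3, 180.3, 63.4]
ee_rot: [-0.536, 0.539, -0.462, 0.457]
force: [3.8, 1.8, -5.0]
grip_width: 0.223
```

{"api": "jog_arm", "payload": {
  "targets": [
    {"offset": [0, 0, -0.001], "yaw": 0},
    {"offset": [0, 0, -0.0025], "yaw": 0},
    {"offset": [0, 0, -0.004], "yaw": 0},
    {"offset": [0, 0, -0.006], "yaw": 0},
    {"offset": [0, 0, -0.008], "yaw": 0},
    {"offset": [0, 0, -0.01], "yaw": 0},
    {"offset": [0, 0, -0.012], "yaw": 0},
    {"offset": [0, 0, -0.014], "yaw": 0},
    {"offset": [0, 0, -0.016], "yaw": 0},
    {"offset": [0, 0, -0.018], "yaw": 0},
    {"offset": [0, 0, -0.019], "yaw": 0},
    {"offset": [0, 0, -0.02], "yaw": 0}
  ]
}}

```text
time_s: 17.03
eef_pos: [464.4, 177.2, 63.6]
ee_rot: [-0.536, 0.539, -0.462, 0.457]
force: [3.1, 3.0, -3.7]
grip_width: 0.223
```

```bash
python3 look.py w13
```

```text
t 17.0333 pos [464.4 177.2  63.6] yaw0 0.156 tilt [-1.0000e-03 -1.0000e+00 -7.0000e-03  6.3609e+01] F [ 3.1  3.  -3.7] grip 0.2227030113216738
offset [-0.0011  0.0007 -0.0114] yaw 0.003
```

View pics/w13z.png

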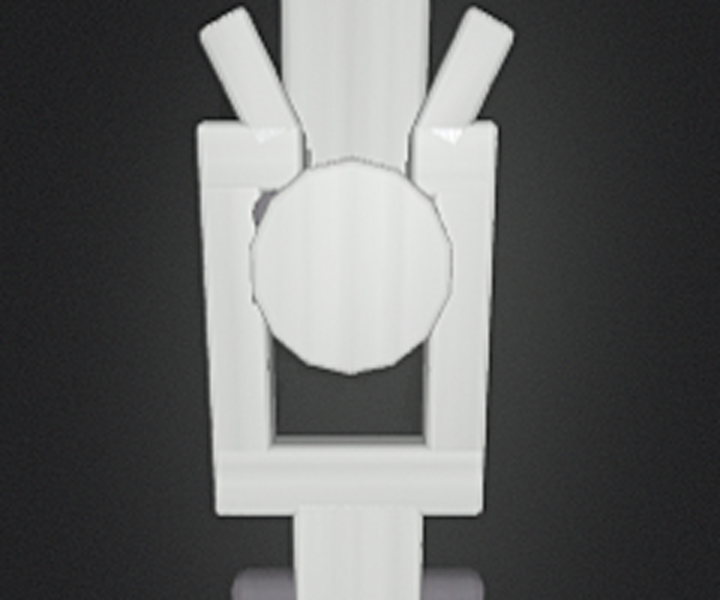

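{"api": "jog_arm", "payload": {
  "targets": [
    {"offset": [0, 0, -0.001], "yaw": 0},
    {"offset": [-0.0005, 0, -0.002], "yaw": 0},
    {"offset": [-0.001, 0.0005, -0.003], "yaw": 0},
    {"offset": [-0.001, 0.001, -0.004], "yaw": 0},
    {"offset": [-0.001, 0.001, -0.005], "yaw": 0},
    {"offset": [-0.001, 0.001, -0.006], "yaw": 0},
    {"offset": [-0.001, 0.001, -0.007], "yaw": 0},
    {"offset": [-0.001, 0.001, -0.008], "yaw": 0},
    {"offset": [-0.001, 0.001, -0.009], "yaw": 0}
  ]
}}

```text
time_s: 17.83
eef_pos: [455.2, 176.7, 62.7]
ee_rot: [-0.536, 0.539, -0.462, 0.457]
force: [3.6, -0.9, -1.9]
grip_width: 0.226
```

{"api": "jog_arm", "payload": {
  "targets": [
    {"offset": [0, 0, -0.0007], "yaw": 0},
    {"offset": [0, 0, -0.0014], "yaw": 0},
    {"offset": [0, 0, -0.002], "yaw": 0},
    {"offset": [0, 0, -0.0025], "yaw": 0}
  ]
}}

```text
time_s: 18.17
eef_pos: [452.7, 176.3, 62.7]
ee_rot: [-0.536, 0.539, -0.462, 0.457]
force: [4.3, -1.4, -0.5]
grip_width: 0.226
```

{"api": "jog_arm", "payload": {
  "targets": [
    {"offset": [0, 0, -0.0007], "yaw": 0},
    {"offset": [0, 0, -0.0014], "yaw": 0},
    {"offset": [0, 0, -0.002], "yaw": 0},
    {"offset": [0, 0, -0.0025], "yaw": 0}
  ]
}}

```text
time_s: 18.5
eef_pos: [450.1, 176.0, 62.7]
ee_rot: [-0.536, 0.539, -0.462, 0.457]
force: [4.5, -1.0, -2.6]
grip_width: 0.222
```

```bash
python3 look.py w14
```

```text
t 18.5 pos [450.1 176.   62.7] yaw0 0.156 tilt [-1.0000e-03 -1.0000e+00 -7.0000e-03  6.2743e+01] F [ 4.5 -1.  -2.6] grip 0.22247676106558847
offset [-0.0001 -0.0003  0.0029] yaw 0.003
```

View pics/w14.png

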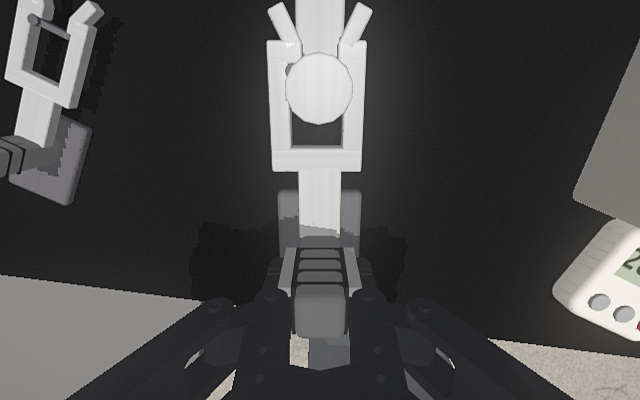

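{"api": "jog_arm", "payload": {
  "targets": [
    {"offset": [0, 0, -0.0007], "yaw": 0},
    {"offset": [0, 0, -0.0014], "yaw": 0},
    {"offset": [0, 0, -0.002], "yaw": 0}
  ]
}}

```text
time_s: 18.8
eef_pos: [449.7, 175.8, 62.9]
ee_rot: [-0.537, 0.538, -0.461, 0.459]
force: [14.8, 1.0, -9.7]
grip_width: 0.224
```

{"api": "jog_arm", "payload": {
  "targets": [
    {"offset": [0, 0, -0.0007], "yaw": 0},
    {"offset": [0, 0, -0.0014], "yaw": 0},
    {"offset": [0, 0, -0.002], "yaw": 0}
  ]
}}

```text
time_s: 19.05
eef_pos: [449.5, 175.7, 62.9]
ee_rot: [0.538, -0.536, 0.46, -0.46]
force: [18.3, 2.2, -14.2]
grip_width: 0.229
```

{"api": "jog_arm", "payload": {
  "targets": [
    {"offset": [0, 0, -0.0007], "yaw": 0},
    {"offset": [0, 0, -0.0014], "yaw": 0},
    {"offset": [0, 0, -0.002], "yaw": 0}
  ]
}}

```text
time_s: 19.3
eef_pos: [449.4, 175.7, 63.0]
ee_rot: [0.54, -0.535, 0.459, -0.461]
force: [16.5, 2.5, -10.3]
grip_width: 0.228
```

{"api": "jog_arm", "payload": {
  "targets": [
    {"offset": [0, 0, 0.001], "yaw": 0},
    {"offset": [0, 0, 0.002], "yaw": 0},
    {"offset": [0, 0, 0.003], "yaw": 0},
    {"offset": [0, 0, 0.003], "yaw": 0}
  ]
}}

```text
time_s: 19.63
eef_pos: [451.6, 176.2, 62.7]
ee_rot: [0.539, -0.536, 0.459, -0.46]
force: [1.2, -0.2, -2.6]
grip_width: 0.227
```

```bash
python3 look.py w15; python3 -c "
from h import *
cam('scene','s15');cam('top','t15')"
```

```text
t 19.6333 pos [451.6 176.2  62.7] yaw0 0.1555 tilt [-2.0000e-03 -1.0000e+00  5.0000e-03  6.2721e+01] F [ 1.2 -0.2 -2.6] grip 0.22650941410614533
offset [-0.0001 -0.0003  0.0014] yaw 0.0025
```

View pics/w15.png

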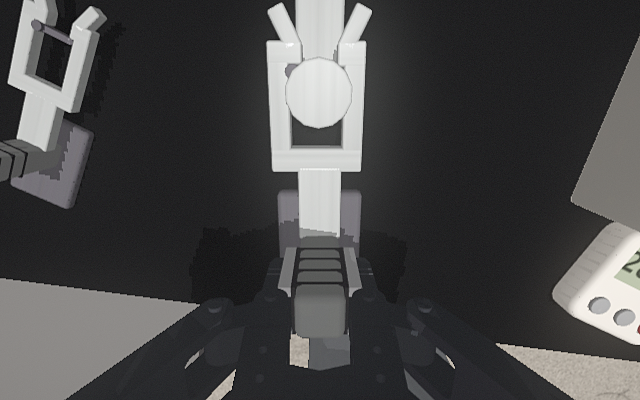

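View pics/s15.png

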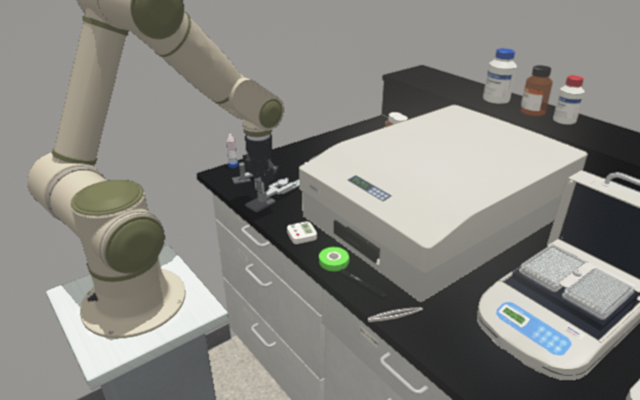

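```bash
python3 pinx.py 357 381
```

```text
front of head [516.99283229 186.82334501  42.        ] pin in tool [-0.44171693 21.27967214 80.84971613]
```

{"api": "jog_arm", "payload": {
  "targets": [
    {"offset": [0, 0.0005, 0], "yaw": 0},
    {"offset": [0, 0.001, 0], "yaw": 0},
    {"offset": [0, 0.0015, 0], "yaw": 0},
    {"offset": [0, 0.002, 0], "yaw": 0},
    {"offset": [0, 0.002, 0], "yaw": 0}
  ]
}}

```text
time_s: 20.25
eef_pos: [452.1, 176.2, 61.3]
ee_rot: [0.539, -0.535, 0.459, -0.461]
force: [-1.7, 0.7, 2.1]
grip_width: 0.226
```

{"api": "jog_arm", "payload": {
  "targets": [
    {"offset": [0, 0.0005, 0], "yaw": 0},
    {"offset": [0, 0.0005, 0], "yaw": 0}
  ]
}}

```text
time_s: 20.42
eef_pos: [452.1, 176.2, 61.2]
ee_rot: [0.539, -0.535, 0.459, -0.461]
force: [-2.0, -0.4, 6.2]
grip_width: 0.229
```

{"api": "jog_arm", "payload": {
  "targets": [
    {"offset": [0, 0, 0], "yaw": 0},
    {"offset": [0, 0, 0], "yaw": 0},
    {"offset": [0, 0, 0], "yaw": 0},
    {"offset": [0, 0, 0], "yaw": 0},
    {"offset": [0, 0, 0], "yaw": 0},
    {"offset": [0, 0, 0], "yaw": 0},
    {"offset": [0, 0, 0], "yaw": 0}
  ],
  "fingers": 0.05
}}

```text
time_s: 21.0
eef_pos: [452.1, 176.2, 61.2]
ee_rot: [0.539, -0.535, 0.459, -0.461]
force: [0.5, 0.5, 0.1]
grip_width: 0.583
```

{"api": "jog_arm", "payload": {
  "targets": [
    {"offset": [0, -0.01, 0], "yaw": 0},
    {"offset": [0, -0.03, 0], "yaw": 0},
    {"offset": [0, -0.055, 0], "yaw": 0},
    {"offset": [0, -0.08, 0], "yaw": 0},
    {"offset": [0, -0.1, 0], "yaw": 0},
    {"offset": [0, -0.11, 0], "yaw": 0},
    {"offset": [0, -0.11, 0], "yaw": 0},
    {"offset": [0, -0.11, 0], "yaw": 0}
  ]
}}

```text
time_s: 21.67
eef_pos: [451.3, 175.9, 170.9]
ee_rot: [0.539, -0.535, 0.459, -0.461]
force: [-0.5, 0.2, 0.6]
grip_width: 0.586
```

```bash
python3 - <<'E'
from fit import *
goto([453,176.5,63],.153)
img,K,T,s=cam("wrist","w16")
cam("top","t16");cam("scene","s16")
np.save("w16K",K);np.save("w16T",T)
t=cv2.imread("pics/t16.png");cv2.imwrite("pics/t16z.png",cv2.resize(t[95:275,170:370],None,fx=3.3,fy=3.3,interpolation=cv2.INTER_CUBIC))
E
```

```text
t 21.6667 pos [451.3 175.9 170.9] yaw0 0.1555 tilt [-2.00000e-03 -1.00000e+00  6.00000e-03  1.70911e+02] F [-0.5  0.2  0.6] grip 0.5863953913223893
offset [-1.000e-04  1.079e-01  1.100e-03] yaw 0.0025
```

View pics/w16.png

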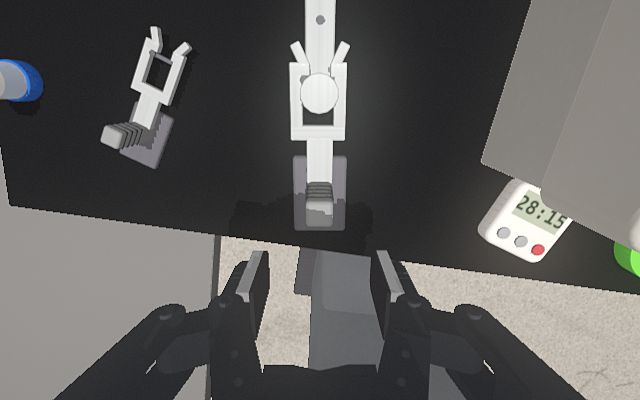

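View pics/s16.png

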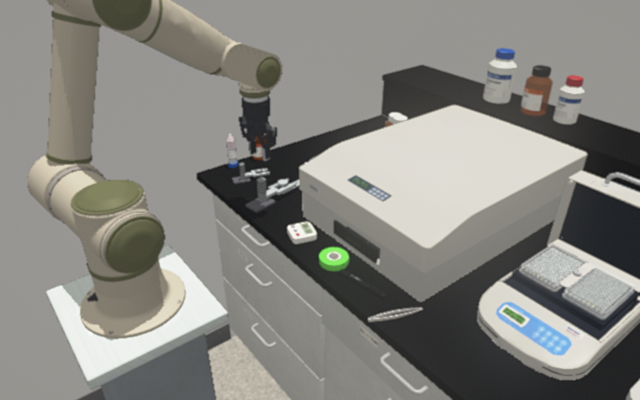

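View pics/t16z.png

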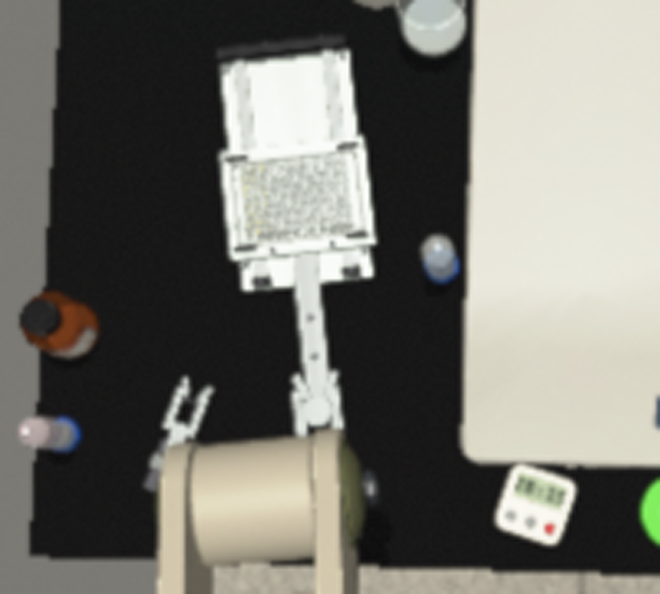

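```bash
python3 - <<'E'
from h import *
i,K,T,s=cam("top")
g=lambda p:(p[0]/3.3+170,p[1]/3.3+95)
a,b,p=at(K,T,g((243,291)),5),at(K,T,g((373,277)),5),at(K,T,g((316,410)),42)
m=(a+b)/2;d=np.array([np.cos(.153),np.sin(.153)]);print(a,b,p,(p-m)[:2]@d)
i,K,T,s=cam("wrist")
w=at(K,T,(319.5,94.5),42);print("pin",w)
x=[452.1,176.2,.1555];c,si=np.cos(x[2]),np.sin(x[2]);im=i[...,::-1].copy()
for a,b,z in [(10,10,85),(10,-10,85),(-10,10,85),(-10,-10,85),(28,25,10),(28,-25,10),(-46,25,10),(-46,-25,10),(92,8,25),(120,16,30),(120,-16,30)]:
    cv2.circle(im,tuple(int(round(v)) for v in proj(K,T,[x[0]+c*a-si*b,x[1]+si*a+c*b,z])),1,(0,0,255),-1)
cv2.imwrite("pics/w17z.png",cv2.resize(im[20:250,220:420],None,fx=2.5,fy=2.5))
E
```

```text
[646.36186472 270.67243971   5.        ] [663.97060205 140.88909204   5.        ] [527.56169261 187.9007123   42.        ] -128.83889223973094
pin [529.28521739 188.63377821  42.        ]
```

View pics/w17z.png

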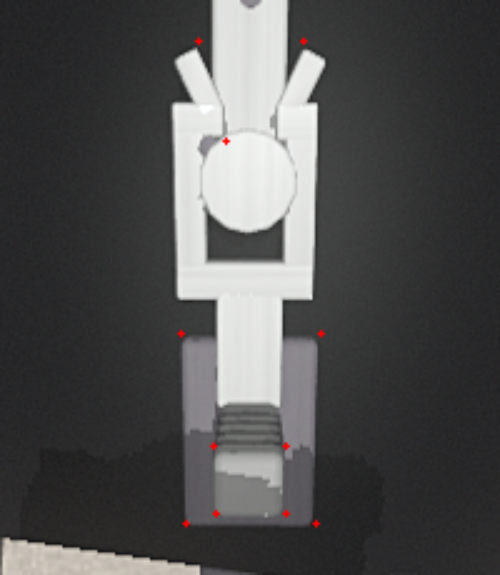

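```bash
python3 -c "
from rig import ctrl
print(ctrl.finish_job(), ctrl.sense()['time_s'])"
```

```text
the job is handed in; nothing more can be done
the job is handed in; nothing more can be done
```

I latched the hook onto the pin, drew the sled out to its front stop, set the hook back on the worktop and let go. I then handed the job in at about 22 s of the 58 s allowed; no verdict was reported.

**Latching:** I gripped the larger hook and eased its mouth onto the pin. The sled gave way by roughly 15 mm before it met the back stop. The latch swung in at up to about 8 N of push, and the camera showed it shut behind the pin before I pulled.

**Drawing out:** The sled came out at about 3.5–4.5 N until the force rose sharply and the hook stopped moving. I then backed off about 2 mm to take the tension off.

**Last checks:**
- **Pin position:** it measured about -129 mm along the bed, against -130 mm at the stop. The estimates varied by 2–3 mm.
- **Hook:** it stands upright on its foot with the pin in the throat. In the last pictures the pin's head hides the latch bar, so shut is inferred from the pull having held.
- **Other things:** the gripper was clear of everything. I saw nothing displaced in the pictures, but did not measure the other objects.

**Where it could have failed:** I made three pull steps at the stop without pausing. The wrist force there peaked at 18.3 N horizontally, with about 14 N downward on top, partly the hook's own weight. The force between hook and sled may therefore have come close to, or briefly passed, the 20 N limit. I saw no sign of a failure.

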